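# Open the bean dispenser for brushing out: park its lid, hold its spring gate at the mark

### The arm

A 6-joint arm with a two-finger parallel gripper is mounted at the origin on a cart in front of the work surface, level with it; the furniture and walls round the work are solid. World frame = base frame: x ahead of the robot, y to its left, z up, the work surface at z = 0. Lengths are in m, angles in rad, forces in N, time in s.
With the tool pointing down it reaches from about 0.425 to 0.95 m from the base axis. Payload 3.5 kg.
Tool frame: the origin (TCP) lies between the finger pads; the fingertips stand 19 mm ahead of it and the grasp point (between the pads) is the TCP; z points along the fingers, y is the line along which they close (so a half turn about z gives the same grasp; the last joint's range is limited). The gripper opens to 85 mm and grips with 20 to 120 N. Pads are 22 mm wide; open, the fingers measure 114 mm over their backs; the gripper's body (76 mm by 85 mm) begins 54 mm behind the grasp point. The pads swing forward as they close: fully open they stand 13 mm farther back than shut.
Start: joints at [1.002, 0.286, 1.577, -0, 1.279, -0.15], TCP at [0.274, 0.617, 0.225] pointing down, gripper open.
Joint ranges: [-2.77, 2.77], [-0.9, 2.22], [0.21, 2.48], [-1.53, 4.67], [0.24, 2.81], [-2.84, 2.84]. Speed limits (rad/s): [2.79, 2.79, 3.14, 3.14, 3.14, 3.14].

### API

Orientations are given as a unit quaternion [x, y, z, w].
In Python, from plant import get_state, cams, ctrl gives the robot as it stands. The module is installed in compiled form; this text tells all that it offers.
- The arm moves only by the tool jog_arm, never from a script. Its argument "deltas" is text: rows parted by semicolons, each of 6 numbers parted by spaces: the shift along the world's x, y, z normalised to -1 to 1, where 1 is 0.02 m, then the turn, a rotation vector about the world's x, y, z normalised to -1 to 1, where 1 is 0.1 rad. In form: x y z ax ay az; .... A call has 1 to 20 rows; each row shifts and turns the commanded pose from where the row before left it; what a row does not reach is not made up. A row lasts 1/8 s, in which the tool goes at most 62.5 mm and 10.7 degrees, less where a joint would pass 70% of its speed; a pose out of reach is approached as far as the arm can. A call with a number of a shift or a turn outside -1 to 1 is refused whole. A call with a gripper value outside its range is refused whole. "gripper" is the opening, from 0 (shut) to 1 (fully open), set as the call begins (left out, the last holds). The fingers move at their own pace and stop on an object; "squeeze" is the grip in N (left out, the last holds). Time passes only in rows, so rows that do not move let the fingers close. It gives the time, the measured TCP pose, the force, the opening and the grip force at its end, in the units of the state.
- get_state(): the state, without advancing time (a new reading comes with each control period).
- cams.read_camera(name): name is "scene" or "top" or "wrist"; returns a dict with "color" (480x640x3 uint8, blue, green, red), "vfov" (degrees; the focal length in pixels is half the picture's height over the tangent of half this angle, whatever the lens; pixels are square), "cx", "cy" (the principal point, pixels), "distortion" ([k1, k2, p1, p2, k3] as OpenCV has them; the pictures are not rectified), "rvec" (rotation vector, rad) and "tvec" (3), from world to camera coordinates, as OpenCV has them. Camera axes: x right, y down, z forward; pixel columns grow to the right and rows downward; lengths in m; the calibration is good to about 2 mm. A picture is of the moment at which its call begins. There is no depth.
- ctrl.sign_off(): hands the job in; it is judged then, once.
The state is a dict: "time": time; "qpos": joint angles; "dq": joint speeds; "joint_efforts": joint torques, N m; "eef_pos": TCP position; "tcp_rot": TCP orientation; "contact_force": force on the tool from outside, world axes, zero at the start; "wrist_torque": the same for the moment, N m; "opening": opening from 0.0 (shut) to 1.0 (fully open); "finger_force": force on a finger pad.
Only numpy, scipy, OpenCV 4.12 (cv2) and the standard library are available. Lean on these libraries where they do the work, as an engineer would, in place of code of your own. Each camera call takes 0.05 s, during which the arm holds its last target. There are 200 camera calls.

### The job

I want to brush out the empty coffee bean dispenser. Lift the loose wooden lid off its hopper and set it down gently, plug down and fully seated, in the white ceramic keeper dish; then pull the spring gate out by its black knob until the white line on the tongue is level with the red marks on the rails, and hold it right there so I can push the brush through: the gate springs shut when let go, so finish while still holding the knob. Leave the bowl under the outlet, the small jam jar beside the dispenser and the brush where they are.

Things in the scene. Friction and masses are not known exactly. Their poses are not given: they have to be found in the camera images.
- dispenser: Heavy coffee bean dispenser, cannot move: base 235 x 150 mm, flat gate housing, clear hopper (90 mm across, mouth 82 mm, rim 205 mm up). Origin: on the worktop under the hopper's axis; z up; the front, where the gate comes out, faces its own -x. Housing ends 53 mm ahead of the axis; two rails (27 to 45 mm off the middle, tops 104 mm up) run on to 128 mm, the gate's tongue between them.
- lid: Loose light-wood lid, about 90 g, at the start in the hopper's mouth. Origin: centre of the underside of its dark plug; z up along its axis. Plug 76 mm across, 12 mm high; flange 92 mm across, z = 12 to 20 mm; round knob on top, z = 20 to 47 mm, 26 mm across from z = 30 to 44, 20 mm neck below. Lifts straight up; the plug is clear of the rim after 12 mm.
- keeper: White ceramic dish for the lid, round, 104 mm outside, 20 mm high, 0.35 kg, loose on the worktop. Origin: centre of its underside; z up. Opening 82 mm across, 15 mm deep: the lid's plug enters with 3 mm to spare all round and the flange rests on the rim, the lid's origin then 8 mm above the dish's.
- gate (a joint): How far the spring gate is pulled out, m: 0 shut (the spring keeps it there), stop at 0.065. At 0.045 the white line is level with the red marks and the gate's hole is under the hopper. It slides level along the dispenser's -x. The spring pulls back with about 4 N when shut, 9 N at the mark, 11 N at the stop.
- spring_gate: The gate: a flat steel tongue 53 mm wide with an upright round black knob on its front end, 24 mm diameter, 40 mm high, straight from z = 7 to 36 mm. Origin: centre of the knob's underside, on the tongue, 103 mm above the worktop and, when shut, 123 mm ahead of the hopper's axis; axes as the dispenser's. Grip the knob from above by its sides.
- white_line (a point): The white line across the top of the gate's tongue (middle of it); when shut it is 45 mm behind the red marks. Moves with the gate.
- red_mark (a point): Midpoint between the two red marks on the tops of the rails, 110 mm in front of the hopper's axis, 104 mm above the worktop. Fixed to the dispenser.
- small_bowl: White bowl, 114 mm across and 56 mm high, loose, standing on the dispenser's base under the outlet to catch crumbs. Origin: centre of its underside. Leave alone.
- brush: Bottle brush, 200 mm long, 26 mm high, wooden handle and grey bristle head on a wire, lying on the worktop in front of the dispenser, loose. Origin: underside, near its middle; the head points along its x. Leave alone.
- jam_jar: Small glass jar of red jam with a white lid, 68 mm across, 84 mm high, loose, standing to one side of the dispenser (the dish stands to the other). Origin: centre of its underside. Leave alone.
There are look-alikes about, which are no part of the job. What is shaped like the lid but blue is not meant.

How it is judged:
By the outcome, as a careful person would: the job done as asked, in the order asked, and still so for the second after the job is handed in, while the arm keeps its last pose, push and grip.
It also fails if it takes over 64 s, if anything falls off the work surface, if the arm or the gripper's body presses on something with over 40 N, if the wrist force passes 120 N, or if a joint passes its speed limit or range.

## Working session

There is one attempt and no reset: what is moved stays moved. The work goes in short steps, Python scripts to look and compute and a tool call to move; the robot and the scene stay as the last step left them, time stands still between calls to the robot, and variables do not carry over. Pictures are saved under pics/ and viewed, at most 10 in all, crops included, and the job is handed in when it is done.

Besides the shell and the picture viewer there is one more tool, called after "Call:" as name(argument=value, ...), one argument or row to a line, values as JSON. jog_arm: Moves the arm, as the interface text tells. Its arguments: {"type":"object","properties":{"deltas":{"type":"string"},"gripper":{"type":"number"},"squeeze":{"type":"number"}},"required":["deltas"]}

```bash
mkdir -p pics; cat > h.py <<'E'
import numpy as np, cv2
from plant import get_state, cams, ctrl
def shot(n,f=None):
    c=cams.read_camera(n)
    if f: cv2.imwrite('pics/'+f,c['color'])
    np.savez('cal_'+n,**{k:np.array(v) for k,v in c.items()})
    return c
def K(c):
    f=240/np.tan(np.radians(float(c['vfov']))/2)
    return np.array([[f,0,float(c['cx'])],[0,f,float(c['cy'])],[0,0,1]])
def ray(c,u,v):
    p=cv2.undistortPoints(np.array([[[u,v]]],float),K(c),np.array(c['distortion'],float))[0,0]
    R=cv2.Rodrigues(np.array(c['rvec'],float))[0]
    return -R.T@np.array(c['tvec'],float).ravel(), R.T@np.array([p[0],p[1],1])
def onz(c,u,v,z):
    o,d=ray(c,u,v); return o+d*(z-o[2])/d[2]
def proj(c,P):
    return cv2.projectPoints(np.array(P,float).reshape(-1,1,3),np.array(c['rvec'],float),np.array(c['tvec'],float),K(c),np.array(c['distortion'],float))[0][:,0]
E
python3 - <<'E'
from h import *
a=shot('scene','s0.png');b=shot('top','t0.png')
for c in(a,b):print(c['vfov'],ray(c,320,240))
print(get_state())
E
```

```text
49.867585431789315 (array([-0.10647293, -0.51889785,  0.77624168]), array([ 0.61469815,  0.50099047, -0.60933968]))
44.950991797714835 (array([0.30874269, 0.03737457, 1.30814076]), array([ 0.18637261, -0.0127558 , -0.98240891]))
{'time': 0.1, 'qpos': array([ 1.00199027e+00,  2.87131404e-01,  1.57806241e+00, -1.92642093e-05,
        1.27861421e+00, -1.49998890e-01]), 'dq': array([ 1.31917720e-03, -2.92029520e-03, -5.48689461e-03,  9.60674898e-04,
       -1.49396449e-05, -4.50681881e-04]), 'joint_efforts': array([ 5.14456442e-04, -4.07288969e+01, -2.93701583e+01, -2.23322863e-04,
        3.31581694e-03,  4.07020320e-05]), 'eef_pos': array([0.2741386 , 0.61613994, 0.22343208]), 'tcp_rot': array([ 2.07873699e-01,  9.78155048e-01, -1.04015315e-03, -3.80957051e-04]), 'contact_force': array([ 0.11504648, -0.04710688,  1.14252082]), 'wrist_torque': array([-0.00165685, -0.01493921,  0.04673563]), 'finger_force': 0.0, 'opening': 1.0021386423976835}
```

View pics/s0.png

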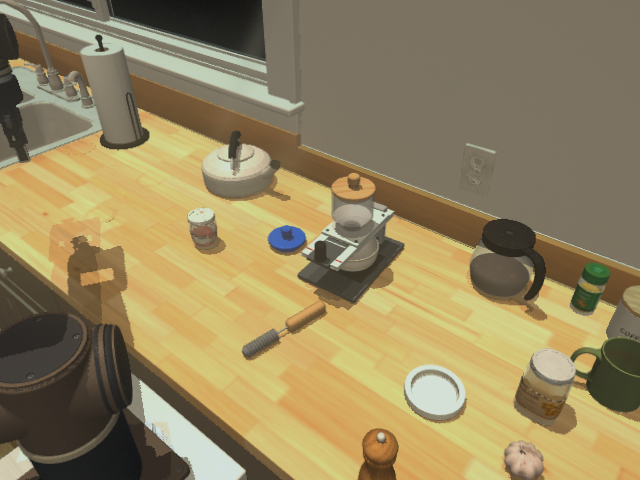

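View pics/t0.png

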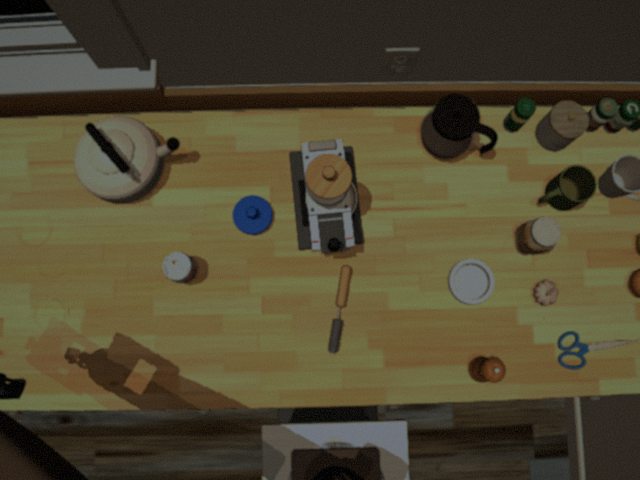

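Candidates in the top picture for the lid: wooden lid on the hopper (328,175), blue lid (252,214), wood-topped canister (570,120). I choose the one on the hopper. The dish is at (471,281), the gate knob at (334,244) and the jar at (179,267). I'll check these in a close crop.

```bash
python3 - <<'E'
import cv2,numpy as np
t=cv2.imread('pics/t0.png');s=cv2.imread('pics/s0.png')
t=cv2.convertScaleAbs(t,alpha=1.8)
r=lambda i,k:cv2.resize(i,None,fx=k,fy=k,interpolation=cv2.INTER_CUBIC)
A=r(t[130:255,280:380],4) #400x500
B=r(s[165:300,290:410],3.333)
B=cv2.resize(s[165:290,295:395],(400,500),interpolation=cv2.INTER_CUBIC)
cv2.imwrite('pics/c0.png',np.hstack([A,B]))
g=t[250:315,440:505];m=(g.min(2)>110)
print(m.sum()); 
hs=cv2.cvtColor(g,cv2.COLOR_BGR2HSV); m=((hs[...,1]<70)&(hs[...,2]>60)).astype(np.uint8)
n,l,st,ce=cv2.connectedComponentsWithStats(m);print(st,ce+[440,250])
E
```

```text
3628
[[   0    0   65   65 2519]
 [   8    8   47   47 1706]] [[472.46526399 282.57880111]
 [471.3130129  281.14536928]]
```

View pics/c0.png

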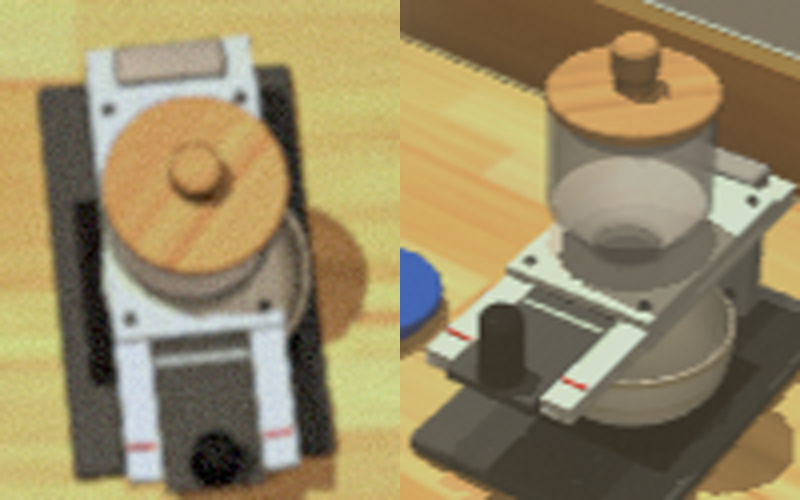

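The crop confirms a wooden lid with a round knob sitting in the clear hopper. Positions in full-picture pixels:

| Feature | Top picture | Scene picture |
|---|---|---|
| Lid knob top | (329.2,172) | (354,176) |
| Red marks | (315.2,241.7) and (350.5,238.5) | (309.3,248.3) and (338.5,261) |
| Gate knob top | (333.7,243) | (320.5,243) |

```bash
python3 - <<'E'
from h import *
from scipy.optimize import least_squares
T=dict(np.load('cal_top.npz'));S=dict(np.load('cal_scene.npz'))
# local: lid knob top, flange top centre, red marks L/R, gate knob top
L=np.array([[0,0,.240],[0,0,.213],[-.110,.036,.104],[-.110,-.036,.104],[-.123,0,.143]])
ut=np.array([[329.2,172],[329.2,176.5],[315.2,241.7],[350.5,238.5],[333.7,243]])
us=np.array([[354,176.3],[353.7,188],[309.3,248.3],[338.5,261],[320.5,243]])
def W(p):
    c,s=np.cos(p[2]),np.sin(p[2]); return L@np.array([[c,-s,0],[s,c,0],[0,0,1]]).T+[p[0],p[1],0]
f=lambda p:np.r_[(proj(T,W(p))-ut).ravel(),(proj(S,W(p))-us).ravel()]
r=least_squares(f,[.7,0,0]);print(r.x,np.round(r.fun.reshape(-1,2),1));print(W(r.x).round(4))
for p,u in((T,ut),(S,us)):
  print([onz(p,*u[i],L[i,2]).round(4)[:2] for i in range(5)])
print('keeper top',onz(T,471.3,281.1,.018))
s=cv2.imread('pics/s0.png')[350:430,390:480];h=cv2.cvtColor(s,cv2.COLOR_BGR2HSV)
m=((h[...,1]<70)&(h[...,2]>90)).astype(np.uint8);n,l,st,ce=cv2.connectedComponentsWithStats(m)
print(st,ce+[390,350])
k=onz(T,471.3,281.1,.018);th=np.linspace(0,6.3,60)
q=proj(S,np.c_[k[0]+.052*np.cos(th),k[1]+.052*np.sin(th),0*th+.02]);q2=proj(S,np.c_[k[0]+.052*np.cos(th),k[1]+.052*np.sin(th),0*th]);q=np.r_[q,q2];print(q.min(0),q.max(0))
print('jar',onz(T,178,266,.084),'brush',onz(T,345,268,.02),onz(T,335,350,.02))
E
```

```text
[0.64519075 0.00234149 0.06690889] [[ 0.  -0.7]
 [-0.3 -1.1]
 [ 0.5  0.3]
 [-0.9  0.5]
 [ 0.2  0.2]
 [ 0.4 -0.7]
 [ 0.2 -1. ]
 [ 0.2  1.1]
 [-0.3  1. ]
 [-0.6  0.8]]
[[ 0.6452  0.0023  0.24  ]
 [ 0.6452  0.0023  0.213 ]
 [ 0.533   0.0309  0.104 ]
 [ 0.5378 -0.0409  0.104 ]
 [ 0.5225 -0.0059  0.143 ]]
[array([0.6438, 0.0025]), array([0.643 , 0.0019]), array([0.5338, 0.032 ]), array([ 0.5389, -0.0429]), array([ 0.5229, -0.0056])]
[array([0.6425, 0.0013]), array([6.416e-01, 3.000e-04]), array([0.5355, 0.0334]), array([ 0.5407, -0.0394]), array([ 0.5253, -0.0052])]
keeper top [ 0.45101576 -0.31811411  0.018     ]
[[   0    0   90   80 4539]
 [  14   14   62   56 2661]] [[434.7067636  388.20819564]
 [434.14731304 391.70349493]]
[403.04407508 364.40977959] [465.3978016 422.1961848]
jar [0.4917484  0.32612944 0.084     ] brush [ 0.48790035 -0.03375315  0.02      ] [ 0.30721213 -0.00592421  0.02      ]
```

Call:
jog_arm(
  deltas=".6 -1 .2 0 0 .25;.6 -1 .2 0 0 .25;.6 -1 .2 0 0 .25;.6 -1 .2 0 0 .25;.6 -1 .2 0 0 .25;.6 -1 .2 0 0 .25;.6 -1 .2 0 0 .25;.6 -1 .2 0 0 .25;.6 -1 .2 0 0 .25;.6 -1 .2 0 0 .25;.6 -1 .2 0 0 .25;.6 -1 .2 0 0 .25;.6 -1 .2 0 0 .25;.6 -1 .2 0 0 .25;.6 -1 .2 0 0 .25;.6 -1 .2 0 0 .25;.6 -1 .2 0 0 .25;.6 -1 .2 0 0 .25;.6 -1 .2 0 0 .25;.6 -1 .2 0 0 .25",
  gripper=0.8,
)

```text
time: 2.6
eef_pos: [0.5145, 0.2159, 0.3042]
tcp_rot: [-0.041, 0.999, -0.0, -0.001]
contact_force: [-0.0, 0.6, 0.6]
opening: 0.799
finger_force: 0.0
```

Call:
jog_arm(
  deltas=".6 -1 0 0 0 0;.6 -1 0 0 0 0;.6 -1 0 0 0 0;.6 -1 0 0 0 0;.6 -1 0 0 0 0;.6 -1 0 0 0 0;.6 -1 0 0 0 0;.6 -1 0 0 0 0;.6 -1 0 0 0 0;.5 -.9 0 0 0 0;.4 -.5 0 0 0 0;0 0 0 0 0 0;0 0 0 0 0 0",
)

```text
time: 4.22
eef_pos: [0.6403, 0.0092, 0.3047]
tcp_rot: [-0.041, 0.999, 0.0, -0.0]
contact_force: [-0.3, 0.6, -0.4]
opening: 0.801
finger_force: 0.0
```

```bash
python3 - <<'E'
from h import *
c=shot('wrist','w1.png');s=get_state();print(s['eef_pos'],s['tcp_rot'],s['qpos'],s['opening'])
print(c['vfov'],ray(c,320,240),proj(c,[[.6435,.002,.24],[.6435,.002,.213],[.5225,-.006,.143]]))
E
```

```text
[0.6402396  0.00931064 0.30477774] [-4.09583302e-02  9.99160845e-01  1.38311129e-04 -4.79857831e-05] [-1.43801650e-01  1.62108374e-01  1.57807140e+00  2.57967078e-04
  1.40155804e+00 -1.79658103e+00] 0.8031430323259214
66.78759405066214 (array([0.56103817, 0.00387349, 0.45472883]), array([ 0.3173002 ,  0.03391727, -0.94781548])) [[303.49133291 254.6724557 ]
 [304.85949687 240.91354738]
 [308.57818858  66.26174585]]
```

View pics/w1.png

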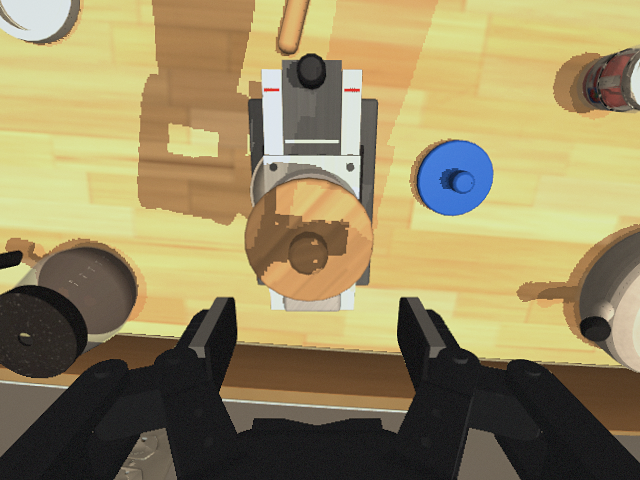

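The wrist view shows the lid knob at (308,253), the flange centre at (309,239), the gate knob top at (311,70), and the red marks at (271,90) and (352,90). This is close to what I predicted. I'll refine with it.

```bash
python3 - <<'E'
from h import *
c=dict(np.load('cal_wrist.npz'))
for u,v,z in((308,252,.24),(309,239,.213),(311,69,.143),(271,90,.104),(352,90,.104),(312,141,.103)):print(onz(c,u,v,z).round(4))
E
```

```text
[0.6415 0.0047 0.24  ]
[0.6419 0.0048 0.213 ]
[ 0.5243 -0.0039  0.143 ]
[ 0.5401 -0.0395  0.104 ]
[0.5342 0.0332 0.104 ]
[0.5818 0.0008 0.103 ]
```

Call:
jog_arm(
  deltas=".12 -.28 -.5 0 0 0;0 0 -.8 0 0 0;0 0 -.8 0 0 0;0 0 -.6 0 0 0;0 0 -.4 0 0 0;0 0 -.3 0 0 0;0 0 -.1 0 0 0;0 0 0 0 0 0",
)

```text
time: 5.28
eef_pos: [0.643, 0.003, 0.2351]
tcp_rot: [-0.041, 0.999, -0.0, 0.0]
contact_force: [-0.1, 0.2, 0.1]
opening: 0.799
finger_force: 0.0
```

Call:
jog_arm(
  deltas="0 0 0 0 0 0;0 0 0 0 0 0;0 0 0 0 0 0;0 0 0 0 0 0;0 0 0 0 0 0;0 0 0 0 0 0",
  gripper=0,
  squeeze=30,
)

```text
time: 6.02
eef_pos: [0.6428, 0.0031, 0.2347]
tcp_rot: [-0.041, 0.999, -0.0, -0.0]
contact_force: [0.2, 0.9, 0.0]
opening: 0.003
finger_force: 0.0
```

The gripper shut on nothing, so I'll look.

```bash
python3 - <<'E'
from h import *
a=shot('scene');b=shot('wrist')
w=cv2.resize(b['color'],(400,300));s=cv2.resize(a['color'][130:280,270:470],(400,300),interpolation=cv2.INTER_CUBIC)
cv2.imwrite('pics/m2.png',np.hstack([w,s]));s=get_state();print(s['opening'],s['contact_force'])
print(proj(a,[s['eef_pos'],[.6425,.0035,.24]]))
E
```

```text
0.0008582597144215379 [0.34347459 0.57744709 0.40379897]
[[353.31195515 178.20215885]
 [353.12816794 175.94610654]]
```

View pics/m2.png

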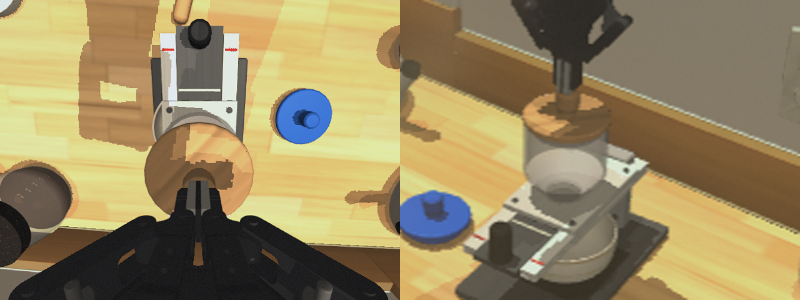

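```bash
python3 - <<'E'
from h import *
b=dict(np.load('cal_wrist.npz'));s=get_state();e=s['eef_pos'];print(e)
P=[e,e-[0,0,.019],e-[0,0,.019]+[-.011,0,0],[.6425,.0035,.24],[.6425,.0035,.213],[.6125,.0035,.24]]
print(proj(b,P));a=dict(np.load('cal_scene.npz'));print(proj(a,P))
i=b['color'];r=cv2.resize(i[230:380,220:420],(800,600),interpolation=cv2.INTER_CUBIC)
cv2.imwrite('pics/m3.png',cv2.convertScaleAbs(r,alpha=1.6))
E
```

```text
[0.64285157 0.00307578 0.23469877]
[[314.56208171 299.6299996 ]
 [314.82310481 281.93211902]
 [316.56125391 261.93867405]
 [315.4897433  304.63506053]
 [315.72949127 279.13367544]
 [321.17350796 241.13089893]]
[[353.31195515 178.20215885]
 [353.00291247 186.18740051]
 [349.8350541  188.40935829]
 [353.12816794 175.94610654]
 [352.69245297 187.31093651]
 [344.26975088 181.98003366]]
```

View pics/m3.png

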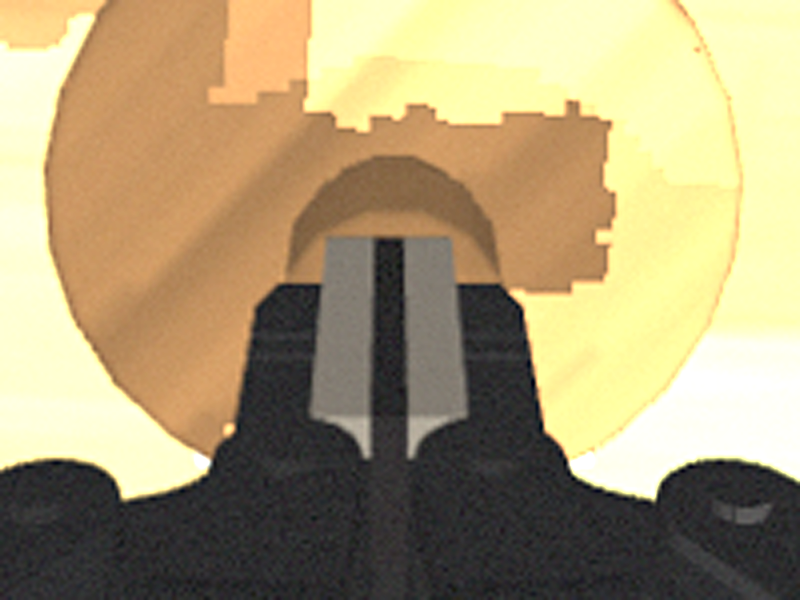

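```bash
python3 - <<'E'
from h import *
b=dict(np.load('cal_wrist.npz'));e=get_state()['eef_pos']
for dz in(-.02,-.01,0,.005,.01,.02): print(dz,proj(b,[e+[-.011,w,dz] for w in(-.0075,.0075)]).round(1).tolist(),proj(b,[e+[-.011,w,dz] for w in(-.013,.013)]).round(0).tolist())
print(cv2.Rodrigues(b['rvec'])[0].T.round(3), ray(b,320,240)[0]-e)
E
```

```text
-0.02 [[301.7, 260.1], [331.4, 262.3]] [[291.0, 259.0], [342.0, 263.0]]
-0.01 [[300.8, 267.9], [332.2, 270.2]] [[289.0, 267.0], [344.0, 271.0]]
0 [[299.9, 276.6], [333.1, 279.1]] [[288.0, 276.0], [345.0, 280.0]]
0.005 [[299.3, 281.3], [333.5, 283.9]] [[287.0, 280.0], [346.0, 285.0]]
0.01 [[298.8, 286.4], [334.0, 289.0]] [[286.0, 285.0], [347.0, 290.0]]
0.02 [[297.6, 297.4], [335.1, 300.2]] [[284.0, 296.0], [349.0, 301.0]]
[[-0.081  0.948  0.308]
 [ 0.997  0.077  0.024]
 [-0.001  0.309 -0.951]] [-0.07930194 -0.00520982  0.15001998]
```

The fingertips sit just above the knob top, at about z=0.242. That is roughly 25 mm higher than the stated geometry and the reported TCP imply. I'll open, go lower while watching the force, and close again.

Call:
jog_arm(
  deltas="0 0 0 0 0 0;0 0 0 0 0 0;0 0 0 0 0 0;0 0 0 0 0 0;0 0 -.3 0 0 0;0 0 -.3 0 0 0;0 0 -.3 0 0 0;0 0 -.2 0 0 0;0 0 0 0 0 0",
  gripper=0.7,
)

```text
time: 7.25
eef_pos: [0.6426, 0.0031, 0.212]
tcp_rot: [-0.041, 0.999, 0.0, -0.001]
contact_force: [-0.5, -0.2, -0.1]
opening: 0.694
finger_force: 0.0
```

Call:
jog_arm(
  deltas="0 0 0 0 0 0;0 0 0 0 0 0;0 0 0 0 0 0;0 0 0 0 0 0;0 0 0 0 0 0",
  gripper=0,
  squeeze=30,
)

```text
time: 7.88
eef_pos: [0.6432, 0.003, 0.2133]
tcp_rot: [-0.041, 0.999, -0.0, 0.001]
contact_force: [-0.3, 0.3, 2.1]
opening: 0.287
finger_force: 29.7
```

Gripped. The reading of 0.213 matches the lid seated in the hopper, so seated in the dish should read about 0.028. Next I lift and carry.

Call:
jog_arm(
  deltas="0 0 .2 0 0 0;0 0 .3 0 0 0;0 0 .5 0 0 0;0 0 .7 0 0 0;0 0 .7 0 0 0;0 0 .7 0 0 0;-.3 -.4 0 0 0 0;-.5 -.8 0 0 0 0;-.6 -1 0 0 0 0;-.6 -1 0 0 0 0;-.6 -1 0 0 0 0;-.6 -1 0 0 0 0;-.6 -1 0 0 0 0;-.6 -1 0 0 0 0;-.6 -1 0 0 0 0;-.6 -1 0 0 0 0;-.6 -1 0 0 0 0;-.6 -1 0 0 0 0",
  squeeze=40,
)

```text
time: 10.12
eef_pos: [0.5053, -0.2225, 0.2745]
tcp_rot: [-0.04, 0.999, 0.0, -0.0]
contact_force: [0.6, -0.2, -0.5]
opening: 0.279
finger_force: 39.3
```

Call:
jog_arm(
  deltas="-.6 -1 0 0 0 0;-.6 -1 0 0 0 0;-.6 -1 0 0 0 0;-.6 -1 -.3 0 0 0;-.6 -.8 -.5 0 0 0;-.2 0 -.7 0 0 0;0 0 -.8 0 0 0;0 0 -.8 0 0 0;0 0 -.8 0 0 0;0 0 -.8 0 0 0;0 0 -.8 0 0 0;0 0 -.8 0 0 0;0 0 -.8 0 0 0;0 0 0 0 0 0;0 0 0 0 0 0",
)

```text
time: 12.0
eef_pos: [0.4431, -0.3173, 0.1331]
tcp_rot: [-0.041, 0.999, -0.0, 0.0]
contact_force: [0.2, 0.2, -1.3]
opening: 0.285
finger_force: 39.3
```

```bash
python3 - <<'E'
from h import *
a=shot('scene');b=shot('wrist');s=get_state();e=s['eef_pos'];print(e,s['tcp_rot'],s['opening'],s['contact_force'])
w=cv2.resize(b['color'],(800,600))[100:500,180:640];s=cv2.resize(a['color'][290:430,385:485],None,fx=3.4,fy=3.4,interpolation=cv2.INTER_CUBIC)[:400]
s=cv2.copyMakeBorder(s,0,400-s.shape[0],0,0,cv2.BORDER_CONSTANT)
cv2.imwrite('pics/k1.png',np.hstack([w,s]))
k=[.451,-.318]
print('wrist',proj(b,[k+[.02],k+[.0],[e[0],e[1],e[2]-.0003]]),proj(a,[k+[.02]]))
E
```

```text
[ 0.44334636 -0.31743629  0.13365831] [-4.05877157e-02  9.99175563e-01 -6.75205316e-04  6.13393031e-04] 0.2846873916847742 [ 0.00633024 -0.4999718  -0.55989754]
wrist [[314.21822367 237.77756658]
 [314.44267302 230.05791905]
 [314.49493842 299.56915622]] [[434.35566637 388.50428198]]
```

View pics/k1.png

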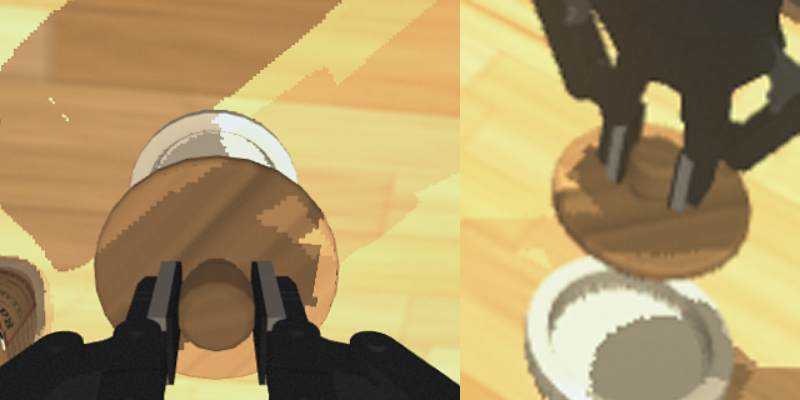

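The lid hangs level. In the wrist crop its flange spans columns 95–338 and rows 155–378. The dish spans columns 132–299 with its top edge at row 110. I'll fit both as circles.

```bash
python3 - <<'E'
from h import *
from scipy.optimize import least_squares
b=dict(np.load('cal_wrist.npz'));e=get_state()['eef_pos'];th=np.linspace(0,6.2832,181)
circ=lambda x,y,z,r:np.c_[x+r*np.cos(th),y+r*np.sin(th),0*th+z]
F=lambda u,v:((u+180)/1.25,(v+100)/1.25)
def ext(P):q=proj(b,P);return np.r_[q.min(0),q.max(0)]
l0=np.array([*F(95,155),*F(338,378)])
r=least_squares(lambda p:ext(circ(p[0],p[1],p[2],.046))-l0,[e[0],e[1],.13],diff_step=1e-3);print('lid',r.x,r.fun)
r=least_squares(lambda p:(ext(circ(p[0],p[1],.132,.046))-l0)[[0,1,2,3]],[e[0],e[1]],diff_step=1e-3);print('lid',r.x,r.fun)
d0=np.array([*F(132,110),F(299,0)[0]])
r=least_squares(lambda p:ext(np.r_[circ(p[0],p[1],.02,.052),circ(p[0],p[1],.0,.052)])[:3]-d0,[.451,-.318],diff_step=1e-3);print('dish',r.x,r.fun,e)
# refined dish in top/scene: extents
T=cv2.imread('pics/t0.png')
E
```

```text
lid [ 0.44534832 -0.31605643  0.13060341] [-0.96662135  0.98750493  0.96442339 -1.17899639]
lid [ 0.44478624 -0.31610168] [-1.8423525   0.44353945  1.83582049 -0.20397395]
dish [ 0.45281112 -0.31621087] [-1.30725715  0.15252521  1.30385518] [ 0.44334636 -0.31743629  0.13365831]
```

Call:
jog_arm(
  deltas=".38 0 -.5 0 0 0;0 0 -.8 0 0 0;0 0 -.8 0 0 0;0 0 -.7 0 0 0;0 0 -.5 0 0 0;0 0 -.3 0 0 0;0 0 0 0 0 0;0 0 0 0 0 0",
)

```text
time: 13.1
eef_pos: [0.4508, -0.3173, 0.0613]
tcp_rot: [-0.041, 0.999, -0.0, 0.0]
contact_force: [-0.1, -0.4, -0.4]
opening: 0.285
finger_force: 39.3
```

```bash
python3 - <<'E'
from h import *
a=shot('scene');b=shot('wrist');s=get_state();e=s['eef_pos'];print(e,s['opening'],s['contact_force'])
w=cv2.resize(b['color'],(800,600))[150:550,180:640];s=cv2.resize(a['color'][320:430,390:480],None,fx=3.636,fy=3.636,interpolation=cv2.INTER_CUBIC)[:400]
cv2.imwrite('pics/k2.png',np.hstack([w,s]))
E
```

```text
[ 0.45082804 -0.3173146   0.06140827] 0.28077115524225416 [ 0.20413687  0.10970111 -1.0707807 ]
```

View pics/k2.png

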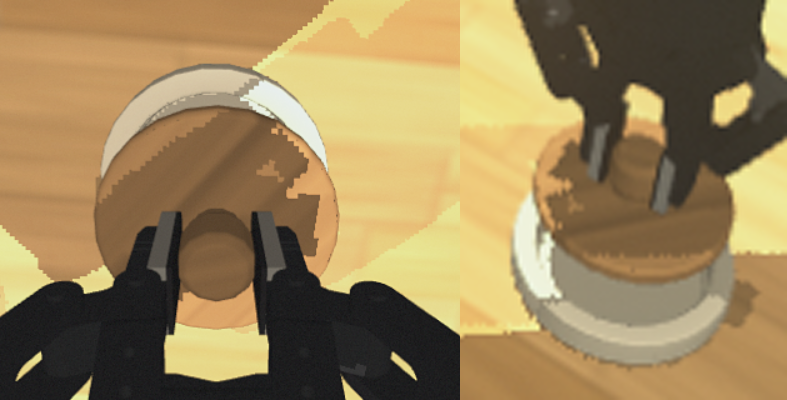

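Lid columns are 95–339 and rows 105–328. The dish's outer edge passes (101,172), (328,172) and its top row is 65.

```bash
python3 - <<'E'
from h import *
from scipy.optimize import least_squares
b=dict(np.load('cal_wrist.npz'));a=dict(np.load('cal_scene.npz'));e=get_state()['eef_pos'];th=np.linspace(0,6.2832,361)
circ=lambda x,y,z,r:np.c_[x+r*np.cos(th),y+r*np.sin(th),0*th+z]
F=lambda u,v:((u+180)/1.25,(v+150)/1.25)
def ext(P,c=b):q=proj(c,P);return np.r_[q.min(0),q.max(0)]
l0=np.array([*F(95,105),*F(339,328)])
zl=e[2]-.0003-.002
r=least_squares(lambda p:ext(circ(p[0],p[1],zl,.046))-l0,e[:2],diff_step=1e-3);print('lid',r.x,r.fun)
pts=np.array([F(101,172),F(213,65),F(328,172)])
def fd(p):
    q=proj(b,circ(p[0],p[1],.02,.052)); m=q.mean(0)
    out=[]
    for u in pts:
        d=np.linalg.norm(q-u,axis=1);i=d.argmin();n=(q[i]-m)/np.linalg.norm(q[i]-m);out.append((q[i]-u)@n)
    return out
r=least_squares(fd,[.451,-.318],diff_step=1e-3);print('dish',r.x,r.fun)
# scene: lid extents, dish extents
G=lambda u,v:((u-460)/3.636+390,v/3.636+320)
s0=np.array([*G(533,0),*G(735,282)])
r=least_squares(lambda p:(ext(circ(p[0],p[1],zl,.046),a)-s0)[[0,2,3]],e[:2],diff_step=1e-3);print('lid s',r.x,r.fun)
d0=np.array([*G(510,0),*G(737,366)])
r=least_squares(lambda p:(ext(np.r_[circ(p[0],p[1],.02,.052),circ(p[0],p[1],0,.052)],a)-d0)[[0,2,3]],[.451,-.318],diff_step=1e-3);print('dish s',r.x,r.fun,e)
E
```

```text
lid [ 0.45262756 -0.31580978] [-0.94712668  0.70126476  0.94467118 -0.77777347]
dish [ 0.45040398 -0.31712996] [ 0.97678585 -0.15060415  0.98007291]
lid s [ 0.45115616 -0.31856683] [-0.11347372  0.11090979 -0.01097893]
dish s [ 0.45437671 -0.31770453] [ 0.09166578 -0.08825832  0.00944685] [ 0.45082804 -0.3173146   0.06140827]
```

The corrections from the two views cancel, so the lid is centred within about 2 mm. I'll descend gently.

Call:
jog_arm(
  deltas="0 0 -.3 0 0 0;0 0 -.3 0 0 0;0 0 -.25 0 0 0;0 0 -.15 0 0 0;0 0 -.1 0 0 0;0 0 -.1 0 0 0;0 0 0 0 0 0",
)

```text
time: 14.08
eef_pos: [0.4504, -0.3169, 0.0366]
tcp_rot: [-0.041, 0.999, 0.0, -0.0]
contact_force: [0.1, -0.5, -1.2]
opening: 0.281
finger_force: 39.3
```

Call:
jog_arm(
  deltas="0 0 -.15 0 0 0;0 0 -.1 0 0 0;0 0 -.1 0 0 0;0 0 -.05 0 0 0;0 0 0 0 0 0",
)

```text
time: 14.7
eef_pos: [0.4504, -0.3169, 0.0286]
tcp_rot: [-0.041, 0.999, 0.0, -0.0]
contact_force: [-0.7, -0.2, -1.0]
opening: 0.283
finger_force: 39.3
```

Call:
jog_arm(
  deltas="0 0 -.03 0 0 0;0 0 -.03 0 0 0;0 0 -.03 0 0 0;0 0 0 0 0 0",
)

```text
time: 15.2
eef_pos: [0.4504, -0.317, 0.0283]
tcp_rot: [-0.041, 0.999, 0.0, -0.0]
contact_force: [-3.6, 2.5, 7.8]
opening: 0.282
finger_force: 40.1
```

Contact comes exactly at the expected seated height. I'll release, rise and check.

Call:
jog_arm(
  deltas="0 0 0 0 0 0;0 0 0 0 0 0;0 0 0 0 0 0;0 0 0 0 0 0;0 0 .3 0 0 0;0 0 .6 0 0 0;0 0 1 0 0 0;0 0 1 0 0 0;0 0 1 0 0 0;0 0 1 0 0 0;0 0 1 0 0 0",
  gripper=0.7,
)

```text
time: 16.58
eef_pos: [0.4506, -0.3171, 0.1468]
tcp_rot: [-0.041, 0.999, -0.001, 0.0]
contact_force: [0.1, 0.1, -0.0]
opening: 0.698
finger_force: 0.0
```

```bash
python3 - <<'E'
from h import *
a=shot('scene');b=shot('wrist');s=get_state();e=s['eef_pos'];print(e,s['opening'],s['contact_force'])
w=cv2.resize(b['color'],(640,480))[60:460,90:550];s=cv2.resize(a['color'][340:430,395:475],None,fx=4.25,fy=4.25,interpolation=cv2.INTER_CUBIC)
s=cv2.resize(s,(340,400))
cv2.imwrite('pics/k3.png',np.hstack([w,s]))
E
```

```text
[ 0.45198677 -0.31839839  0.14874812] 0.6976338808228005 [-0.6763976  -1.33684562  0.09081999]
```

View pics/k3.png

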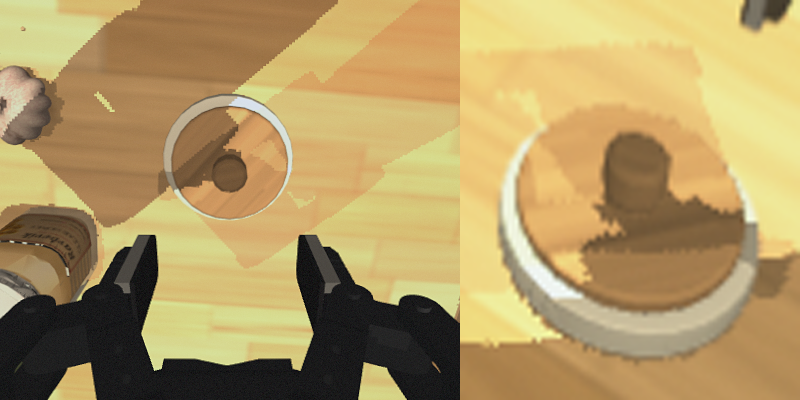

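The lid sits level and seated in the dish (wrist crop centre (228,157), with an even white rim all round). On to the gate knob.

Call:
jog_arm(
  deltas=".22 .7 .1 0 0 0;.22 1 .1 0 0 0;.22 1 .1 0 0 0;.22 1 .1 0 0 0;.22 1 .1 0 0 0;.22 1 .1 0 0 0;.22 1 .1 0 0 0;.22 1 .1 0 0 0;.22 1 .1 0 0 0;.22 1 .1 0 0 0;.22 1 .1 0 0 0;.22 1 .1 0 0 0;.22 1 .1 0 0 0;.22 1 .1 0 0 0;.22 1 .1 0 0 0;.22 .9 .1 0 0 0;0 0 0 0 0 0;0 0 0 0 0 0",
)

```text
time: 18.92
eef_pos: [0.5208, -0.005, 0.1768]
tcp_rot: [-0.041, 0.999, -0.0, -0.0]
contact_force: [-0.6, -0.5, -0.2]
opening: 0.699
finger_force: 0.0
```

```bash
python3 - <<'E'
from h import *
b=shot('wrist');e=get_state()['eef_pos'];print(e)
i=b['color'];p=proj(b,[[.5235,-.005,.143]])[0];print(p)
x,y=p.astype(int);g=i[y-40:y+40,x-40:x+40];m=(g.max(2)<45).astype(np.uint8)
n,l,st,ce=cv2.connectedComponentsWithStats(m);print([(s.tolist(),(c+[x-40,y-40]).round(1).tolist()) for s,c in zip(st,ce) if s[4]>150])
E
```

```text
[ 0.52072234 -0.00528597  0.1767975 ]
[314.66991783 274.92742181]
[([0, 0, 80, 80, 4361], [312.3, 278.7]), ([22, 0, 41, 58, 2039], [316.2, 262.4])]
```

Call:
jog_arm(
  deltas=".13 .02 -.4 0 0 0;0 0 -.6 0 0 0;0 0 -.7 0 0 0;0 0 -.6 0 0 0;0 0 -.4 0 0 0;0 0 -.25 0 0 0;0 0 -.15 0 0 0;0 0 0 0 0 0",
)

```text
time: 19.98
eef_pos: [0.5236, -0.0045, 0.115]
tcp_rot: [-0.041, 0.999, -0.0, 0.0]
contact_force: [0.4, 0.5, 0.8]
opening: 0.704
finger_force: 0.0
```

Call:
jog_arm(
  deltas="0 0 0 0 0 0;0 0 0 0 0 0;0 0 0 0 0 0;0 0 0 0 0 0;0 0 0 0 0 0;0 0 0 0 0 0",
  gripper=0,
  squeeze=90,
)

```text
time: 20.72
eef_pos: [0.5238, -0.0051, 0.1158]
tcp_rot: [-0.041, 0.999, -0.001, 0.0]
contact_force: [-2.3, -2.7, 4.6]
opening: 0.245
finger_force: 88.2
```

Call:
jog_arm(
  deltas="-.15 -.01 0 0 0 0;-.25 -.017 0 0 0 0;-.25 -.017 0 0 0 0;-.25 -.017 0 0 0 0;-.25 -.017 0 0 0 0;-.25 -.017 0 0 0 0;-.25 -.017 0 0 0 0;-.25 -.017 0 0 0 0;-.2 -.013 0 0 0 0;-.1 -.007 0 0 0 0;0 0 0 0 0 0;0 0 0 0 0 0",
  squeeze=100,
)

```text
time: 22.22
eef_pos: [0.4828, -0.0084, 0.1159]
tcp_rot: [-0.04, 0.999, -0.001, 0.005]
contact_force: [8.4, -3.7, -2.3]
opening: 0.234
finger_force: 98.1
```

```bash
python3 - <<'E'
from h import *
a=shot('scene');b=shot('wrist');s=get_state();e=s['eef_pos'];print(e,s['opening'],s['contact_force'])
w=cv2.resize(b['color'][190:390,220:420],(400,400),interpolation=cv2.INTER_CUBIC)
w=cv2.resize(b['color'][200:440,200:440],(400,400),interpolation=cv2.INTER_CUBIC)
s=cv2.resize(a['color'][215:285,285:355],(400,400),interpolation=cv2.INTER_CUBIC)
cv2.imwrite('pics/g1.png',np.hstack([w,s]))
E
```

```text
[ 0.48279383 -0.00842139  0.11587509] 0.2373566328365117 [ 9.19824774 -3.6745299  -2.8732129 ]
```

View pics/g1.png

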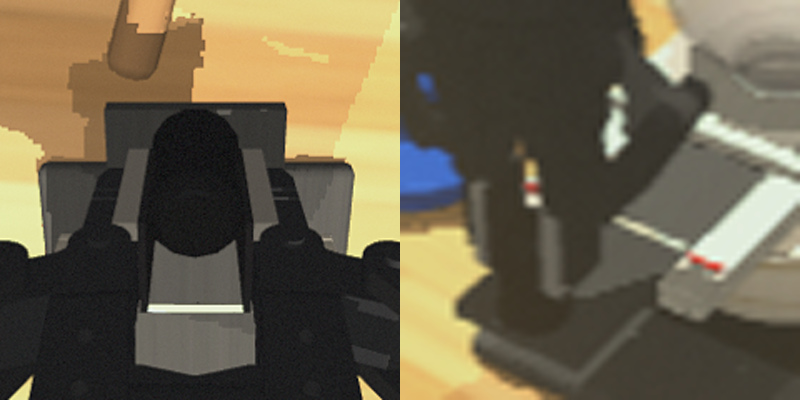

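The scene crop shows the white line running from (612,217) to (690,258), nearly in line with the red marks at (531,187) and (705,263). I'll compute the remaining travel at sub-pixel level from these and from t0/w1 references.

```bash
cat > meas.py <<'E'
from h import *
from scipy.optimize import least_squares
a=dict(np.load('cal_scene.npz'));b=dict(np.load('cal_wrist.npz'))
s0=cv2.imread('pics/s0.png')
def red(i):
    o=np.array([285,215]);g=i[215:285,285:355].astype(int);m=((g[...,2]-np.maximum(g[...,0],g[...,1]))>45).astype(np.uint8)
    n,l,st,ce=cv2.connectedComponentsWithStats(m,connectivity=8)
    return [(int(s[4]),(c+o).round(2).tolist()) for s,c in list(zip(st,ce))[1:] if s[4]>2]
print('red start',red(s0),'now',red(a['color']))
# white line rows now: for columns, peak brightness
g=cv2.cvtColor(a['color'],cv2.COLOR_BGR2GRAY).astype(float)
L=[]
for u in range(322,336):
    v0=253+(u-322)*.53;r=np.arange(int(v0)-4,int(v0)+5);w=g[r,u];w=np.clip(w-np.median(w)-12,0,None)
    if w.sum()>0:L.append((u,(r*w).sum()/w.sum()))
L=np.array(L);print(L.round(1).tolist())
yaw=.067;A=np.array([.6435,.0025])
d=np.array([-np.cos(yaw),-np.sin(yaw)]);n=np.array([-np.sin(yaw),np.cos(yaw)])
Q=lambda f,l,z:np.r_[A+f*d+l*n,z]
print('pred marks',proj(a,[Q(.11,.036,.104),Q(.11,-.036,.104)]),'line@0.041,45',proj(a,[Q(.106,.02,.103),Q(.106,-.02,.103),Q(.11,.02,.103),Q(.11,-.02,.103)]))
print('wrist line x',onz(b,317,385.4,.103),Q(.11,0,.104))
E
python3 meas.py
```

```text
red start [(54, [312.46, 219.56]), (7, [316.0, 216.14]), (6, [327.5, 215.67]), (8, [309.38, 248.12]), (9, [337.78, 260.22]), (3, [287.0, 284.0])] now [(4, [307.5, 247.5]), (10, [338.0, 260.4]), (7, [294.86, 283.71])]
[[322.0, 253.0], [323.0, 253.2], [324.0, 253.5], [325.0, 254.0], [326.0, 254.4], [327.0, 254.6], [328.0, 255.0], [329.0, 255.5], [330.0, 255.9], [331.0, 256.5], [332.0, 256.9], [333.0, 258.1], [334.0, 259.4], [335.0, 260.1]]
pred marks [[308.87745155 249.72295706]
 [337.67370979 262.38624698]] line@0.041,45 [[316.24296232 251.84704276]
 [332.20935348 258.84850162]
 [315.12469843 252.84291733]
 [331.11040016 259.87937554]]
wrist line x [ 0.54235136 -0.00252834  0.103     ] [ 0.5337468  -0.00486449  0.104     ]
```

The image deficit is 3.9 mm, which agrees with the TCP travel of 41.2 mm out of 45. I'll pull the rest.

Call:
jog_arm(
  deltas="-.1 -.007 0 0 0 0;-.1 -.007 0 0 0 0;0 0 0 0 0 0;0 0 0 0 0 0;0 0 0 0 0 0;0 0 0 0 0 0",
)

```text
time: 23.08
eef_pos: [0.4789, -0.0087, 0.1159]
tcp_rot: [-0.04, 0.999, -0.001, 0.005]
contact_force: [8.8, -3.6, -2.2]
opening: 0.239
finger_force: 98.3
```

```bash
python3 - <<'E'
from h import *
shot('scene','g2.png');shot('wrist','g2w.png');s=get_state();print(s['eef_pos'],s['opening'],s['contact_force'],s['finger_force'])
E
python3 meas.py
```

```text
[ 0.47893713 -0.00872569  0.11589574] 0.23985716241693628 [ 9.3518457  -4.06305949 -1.99714099] 98.32956457044929
red start [(54, [312.46, 219.56]), (7, [316.0, 216.14]), (6, [327.5, 215.67]), (8, [309.38, 248.12]), (9, [337.78, 260.22]), (3, [287.0, 284.0])] now [(9, [337.78, 260.22]), (6, [295.17, 283.67])]
[[322.0, 254.2], [323.0, 254.6], [324.0, 254.9], [325.0, 255.4], [326.0, 255.7], [327.0, 256.0], [328.0, 256.5], [329.0, 256.9], [330.0, 257.5], [331.0, 257.9], [332.0, 258.3], [333.0, 260.1], [334.0, 260.7], [335.0, 260.4]]
pred marks [[308.87745155 249.72295706]
 [337.67370979 262.38624698]] line@0.041,45 [[316.24296232 251.84704276]
 [332.20935348 258.84850162]
 [315.12469843 252.84291733]
 [331.11040016 259.87937554]]
wrist line x [ 0.53852761 -0.00283793  0.103     ] [ 0.5337468  -0.00486449  0.104     ]
```

The line now sits at row 256.5 for column 328, which is exactly the target. Travel is 45.0 mm and the pull is about 9 N, as the spring should give at the mark. Handing in.

```bash
python3 -c "
from plant import ctrl
print(ctrl.sign_off())"
```

```text
the job is handed in; nothing more can be done
None
```

The lid is seated plug down in the keeper dish, and the gripper is holding the gate 45 mm out with the white line level with the red marks; I handed the job in at about 23 s and left the bowl, jar and brush alone.

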